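# Park the dabba carrier past its spring catch

### The job

Press the catch's steel strip down with a fingertip and, keeping it held down, push the steel carrier by its heel bar all the way in to the end stops; then let the strip spring back up, so that the two catch noses stand up behind the heel bar and lock the carrier in, and take the hand clear. The dabba just rides along standing on the carrier: do not touch, lift or tip it, do not lift the carrier, and leave the stapler, mallet, pliers and spray nozzle where they lie.

Things in the scene. Friction and masses are not known exactly. Their poses are not given: they have to be found in the camera images.
- rail: Fixed parking rail, 340 x 162 mm: pine lanes 12 mm high between aluminium side channels 34 mm high whose lips (inner edges 60 mm either side of the middle) hold the carrier's runners down. Origin on the counter, midway between the two noses; +x = push-in direction, z up. Reaches from x = -155 (robot end) to +185 mm. Rubber end stops halt the carrier with its heel bar's middle at x = +16 mm.
- catch (a joint): How far the spring catch is pressed down, m: 0 = up (locking), 0.012 = fully down on its stop. Spring: about 4 N to start, 8 N fully down. The catch is one rigid steel piece, strip and noses together, that only moves straight up and down. The heel bar passes over the noses only when it is down by more than 7 mm; otherwise it butts against them.
- strip (a point): Point on the top of the catch's flat steel press strip, on its middle line, at x = -100 mm of the rail; moves with the catch (27 mm above the counter when up, 15 mm fully down). The strip is 46 mm wide and runs from rail x = -144 to +41 mm, passing 3 mm under the heel bar and on under the tray: a fingertip can slide along it, between the noses, holding it down. Axes as the rail's.
- carrier: Loose stainless steel carrier, about 0.5 kg, sliding on two runners in the rail. Origin under the middle of its heel bar, level with the runners' undersides (12 mm above the counter); +x = push-in direction. The tray ahead of the bar ends at x = +150 mm, floor 45 mm above the counter, rims 12 mm. Starts with the origin 22 to 65 mm before the rail's origin.
- noses (a point): Midway between the tops of the catch's two noses, 37 mm above the counter when up; moves with the catch. The noses are steel blocks either side of the strip: 10 mm thick along the rail (rail x = -5 to +5 mm), 30 to 44 mm either side of the middle. At the start they are hidden under the tray.
- heel (a point): Centre of the carrier's heel bar: the crosswise upright bar at its robot end, 12 mm thick along the rail, 112 mm wide, underside 30 mm and top 56 mm above the counter. Push on the middle of its flat rear (robot-side) face. Axes as the carrier's.
- dabba: Empty open stainless steel dabba, round, 76 mm across and 45 mm high, standing loose in the carrier's tray about 100 mm ahead of the heel bar; its top is 90 mm above the counter. Origin at the centre of its underside, z up.
- stapler: Bystander: blue metal press-button stapler, 130 x 30 x 46 mm, lying beside the rail. Origin at the centre of its underside.
- mallet: Bystander: small wooden mallet, 160 mm long, head 64 mm wide and 44 mm high, lying beside the rail. Origin on the counter under mid-length.
- pliers: Bystander: chrome pliers, 150 x 56 x 12 mm, lying beside the rail. Origin on the counter under mid-length.
- nozzle: Bystander: green plastic spray nozzle, 71 mm long, 53 mm high, standing on its collar beside the rail. Origin at the centre of the collar's underside.
Not all that is in view belongs to the job. What is shaped like the dabba but blue or red is not meant.

How it is judged:
On the way, in this order (a step that is already met when the one before it is completed fails the run):
1. a finger presses the catch down more than 7 mm while the heel bar is still short of the noses (value of joint catch above 0.007 m and x of carrier in the frame of rail below -0.011 m and contact force between the fingers and catch above 1 N), for 0.1 s.
2. the heel bar is pushed over and past the noses while a finger holds the catch down (value of joint catch above 0.006 m and x of carrier in the frame of rail above 0 m and contact force between the fingers and catch above 1 N), for 0.1 s.
At the end, for the whole second after the job is handed in: The carrier is in, its heel bar beyond the noses (bar's middle more than 9 mm past the rail's origin along +x; the end stops are at 16 mm), the catch is up again (pressed less than 2 mm), and the dabba stands upright in the tray; all at rest (x of carrier in the frame of rail above 0.009 m and value of joint catch below 0.002 m and z of carrier in the frame of rail below 0.016 m and angle between dabba's own z axis and vertical below 0.1 rad and z of dabba in the frame of carrier below 0.038 m and x of dabba in the frame of carrier between 0.08 and 0.12 m and linear speed of carrier below 0.01 m/s and linear speed of dabba below 0.02 m/s); the robot touches nothing.
It fails at once if the dabba is touched by the robot (contact force between any of the fingers, the arm and dabba above 0.5 N).
It fails at once if the dabba is lifted or tipped (z of dabba in the frame of carrier above 0.048 m or angle between dabba's own z axis and vertical above 0.35 rad).
It fails at once if the carrier is lifted (z of carrier in the frame of rail above 0.022 m or angle between carrier's own z axis and vertical above 0.2 rad).
It fails at once if the stapler, mallet, pliers or spray nozzle is moved more than 25 mm (distance of any of stapler, mallet, pliers, nozzle from where it was at the start of the episode above 0.025 m).
It also fails if it takes over 38 s, if anything falls off the work surface, if the arm or the gripper's body presses on something with over 40 N, if the wrist force passes 120 N, or if a joint passes its speed limit or range.

### The arm

A 6-joint arm with a two-finger parallel gripper is mounted at the origin on the work surface. World frame = base frame: x ahead of the robot, y to its left, z up, the work surface at z = 0. Lengths are in m, angles in rad, forces in N, time in s.
With the tool pointing down it reaches from about 0.4 to 0.825 m from the base axis. Payload 7 kg.
Tool frame: the origin (TCP) lies at the very end of the fingers, on their centre line; the grasp point (between the pads) lies 19 mm behind it (arm.pinch_z is the z of the grasp point in the tool frame, in m); z points along the fingers, y is the direction in which the jaws open and shut (so a half turn about z gives the same grasp; the last joint's range is limited). The gripper opens to 88 mm and grips with 3 to 60 N. Pads are 19 mm wide; open, the fingers measure 130 mm over their backs; the gripper's body (78 mm by 193 mm) begins 47 mm behind the grasp point.
Start: joints at [-1.008, 0.359, 0.012, 0, -1.224, -0.288], TCP at [0.183, -0.65, 0.227] pointing down, gripper open.
Joint ranges: [-3.07, 3.07], [-1.43, 2.12], [-1.02, 1.25], [-3.03, 1.67], [-3.05, -0], [-3.03, 3.03]. Speed limits (rad/s): [2.39, 2.39, 3.01, 3.14, 3.14, 3.14].

### API

Orientations are given as [roll, pitch, yaw] about the fixed x, y, z axes, in that order (R = Rz(yaw) Ry(pitch) Rx(roll)).
In Python, from station import arm gives the robot as it stands.
- The arm moves only by the tool drive_tool, never from a script. Its argument "targets" is a list of rows, each a list of 6 numbers: the shift along the world's x, y, z in units of 0.04 m (1.0 is 0.04 m), then the turn, a rotation vector about the world's x, y, z in units of 6 degrees (1.0 is 6 degrees). In form: [[x, y, z, wx, wy, wz], ...]. A call has 1 to 5 rows; each row shifts and turns the commanded pose from where the row before left it; what a row does not reach is not made up. A row lasts 1/8 s, in which the tool goes at most 62.5 mm and 10.7 degrees, less where a joint would pass 70% of its speed; a pose out of reach is approached as far as the arm can. A call with a number of a shift or a turn outside -1 to 1 is refused whole. A call with a gripper value outside its range is refused whole. "claw" is the opening, from 0 (shut) to 1 (fully open), set as the call begins (left out, the last holds). The fingers move at their own pace and stop on an object; "newtons" is the grip in N (left out, the last holds). Time passes only in rows, so rows that do not move let the fingers close. It gives the time, the measured TCP pose, the force and the opening at its end, in the units of the state.
- arm.get_state(): the state, without advancing time (a new reading comes with each control period).
- arm.grab_frame(name): name is "side" or "top" or "wrist"; returns (picture, depth): 420x560x3 uint8, red, green, blue; 420x560 float32, m along the optical axis (not along the pixel's ray), 0 where there is no reading.
- arm.get_calibration(name): a dict with "mtx" (3x3 intrinsics, pixels), "dist_coeffs" ([k1, k2, p1, p2, k3] as OpenCV has them; the pictures are not rectified), "origin" and "rotation" of the camera in the world. Camera axes: x right, y up, looking along -z (the intrinsics and any distortion apply to the point x, -y, -z); pixel columns grow to the right and rows downward; lengths in m; the calibration is good to about 2 mm. A picture is of the moment at which its call begins: read the wrist's pose just before it. get_calibration takes no time and is no camera call; for the wrist camera it gives the pose at the moment of the call.
- arm.job_done(): hands the job in, once; it reports no verdict.
Trained networks look in the newest picture that a camera, given by its name, has taken for a name from the list of things; names that differ only in an ending like _2 or _b are one class to them, and where a whole thing is asked for, a point or a joint stands for the part that bears it (a point fixed in the world has none). Each returns a list of dicts, best first, with "score" (0 to 1); they miss things now and then, are a little off and sometimes report something else, mostly with a low value. They report only what shows in the picture. A call takes as long as a camera call. They do not tell look-alikes from the thing itself.
- arm.search_frame(target, camera): "point" ([x, y, z] in m, in the coordinates of the camera as it stood for that picture, good to about 4 mm: the middle of the surface that is visible of it).
- arm.cut_out(target, camera): "pixels" (420x560 bool, what is visible of it).
- arm.landmark_of(target, camera): "point" ([x, y, z] in m, in the coordinates of the camera as it stood for that picture, good to about 4 mm: a listed point, or the origin of a listed thing).
The state is a dict: "t": time; "q": joint angles; "qd": joint speeds; "joint_efforts": joint torques, N m; "eef_pos": TCP position; "ee_rot": TCP orientation; "force": force on the tool from outside, world axes, zero at the start; "moment": the same for the moment, N m; "width": finger opening in m.
Only numpy, scipy, OpenCV 4.12 (cv2) and the standard library are available. Lean on these libraries where they do the work, as an engineer would, in place of code of your own. Each camera call takes 0.05 s, during which the arm holds its last target. There are 200 camera calls.

## Working session

There is one attempt and no reset: what is moved stays moved. The work goes in short steps, Python scripts to look and compute and a tool call to move; the robot and the scene stay as the last step left them, time stands still between calls to the robot, and variables do not carry over. Pictures are saved under pics/ and viewed, about 8 in all and at most 12, crops included, and the job is handed in when it is done.

Besides the shell and the picture viewer there is one more tool, called after "Call:" as name([rows], argument=value, ...), one row to a line, values as JSON. drive_tool: Moves the arm, as the interface text tells. Shifts and turns lie within -1 to 1; 1 stands for 0.04 m of shift or 6 degrees of turn. Its arguments: {"type":"object","properties":{"targets":{"type":"array"},"claw":{"type":"number"},"newtons":{"type":"number"}},"required":["targets"]}

```bash
mkdir -p pics; ls; cat > h.py <<'E'
import numpy as np, cv2
from station import arm
def w(cam,p,cal=None):
    c=cal or arm.get_calibration(cam); return np.array(c["origin"])+np.array(c["rotation"])@np.array(p)
def snap(cam,fn):
    c=arm.get_calibration(cam); im,d=arm.grab_frame(cam); cv2.imwrite(f"pics/{fn}.png",im[:,:,::-1]); return c,im,d
def cloud(c,d):
    h,wd=d.shape; v,u=np.mgrid[:h,:wd]
    n=cv2.undistortPoints(np.stack([u,v],-1).reshape(-1,1,2).astype(np.float32),np.array(c["mtx"]),np.array(c["dist_coeffs"])).reshape(h,wd,2)
    P=np.stack([n[...,0]*d,-n[...,1]*d,-d],-1)
    return P@np.array(c["rotation"]).T+np.array(c["origin"])
E
python3 - <<'E'
from h import *
s=arm.get_state();print(s["t"],s["eef_pos"],s["ee_rot"],s["force"],s["width"])
for cam in ["top","side"]:
    c,im,d=snap(cam,cam+"0"); print(cam,c["origin"])
    for t in ["rail","strip","carrier","heel","dabba","noses"]:
        for r in arm.landmark_of(t,cam)[:2]: print(t,round(r["score"],2),w(cam,r["point"],c).round(4))
a=cv2.imread("pics/top0.png");b=cv2.imread("pics/side0.png")
print(arm.get_state()["t"])
E
```

```text
pics
0.0 [ 0.18299488 -0.64920899  0.22562703] [ 3.13992976e+00 -1.54171435e-04 -2.86689134e+00] [-0.09544591  0.47229062 -0.27006771] 0.08758923116818966
top [ 0.41924061 -0.01697252  1.18051704]
rail 0.57 [2.2944 1.8581 3.0556]
strip 0.8 [2.2264 1.7902 2.9877]
strip 0.35 [2.2846 1.8484 3.0459]
carrier 0.9 [2.2664 1.8302 3.0277]
heel 0.82 [2.2178 1.7816 2.9791]
dabba 0.87 [2.2974 1.8611 3.0586]
dabba 0.77 [2.3491 1.9129 3.1103]
noses 0.63 [2.2425 1.8063 3.0038]
side [0.40983585 0.74112339 0.71879258]
rail 0.8 [3.5018 3.8331 3.8108]
strip 0.69 [3.5105 3.8418 3.8195]
carrier 0.62 [3.4999 3.8312 3.8089]
heel 0.6 [3.4484 3.7797 3.7574]
dabba 0.91 [3.0111 3.3424 3.32  ]
dabba 0.74 [3.3347 3.666  3.6436]
0.7
```

The calibration's rotation is an rpy vector, not a matrix, so those world points are wrong. I'll fix the helper.

```bash
sed -i 's/np.array(c\["rotation"\])/Rm(c)/g' h.py; cat >> h.py <<'E'
from scipy.spatial.transform import Rotation as Ro
def Rm(c):
    r=np.array(c["rotation"],float); return r if r.shape==(3,3) else Ro.from_euler("xyz",r).as_matrix()
E
python3 - <<'E'
from h import *
for cam in ["top","side"]:
    c,im,d=snap(cam,cam+"1"); print(cam,c["origin"],c["rotation"])
    P=cloud(c,d); np.save(cam+"P.npy",P)
    for t in ["rail","strip","carrier","heel","dabba","noses"]:
        for r in arm.landmark_of(t,cam)[:2]: print(t,round(r["score"],2),w(cam,r["point"],c).round(4))
    for t in ["stapler","mallet","pliers","nozzle"]:
        for r in arm.search_frame(t,cam)[:1]: print(t,round(r["score"],2),w(cam,r["point"],c).round(4))
print(arm.get_state()["t"])
E
```

```text
top [ 0.41924061 -0.01697252  1.18051704] [ 0.17726837 -0.01403751 -1.56991785]
rail 0.93 [ 0.5825 -0.0522  0.0031]
strip 0.65 [ 0.4858 -0.0675  0.0305]
carrier 0.61 [ 0.5603 -0.0567  0.0142]
heel 0.97 [ 0.5629 -0.0509  0.0456]
dabba 0.78 [ 6.382e-01 -3.136e-01 -4.000e-04]
dabba 0.73 [0.7761 0.1483 0.003 ]
stapler 0.71 [0.4699 0.0899 0.0301]
mallet 0.66 [ 0.7362 -0.2032  0.0323]
pliers 0.69 [ 0.5037 -0.2128  0.0093]
nozzle 0.6 [0.6616 0.1214 0.0506]
side [0.40983585 0.74112339 0.71879258] [ 0.88569053 -0.02333253 -2.80880588]
rail 0.68 [ 0.5876 -0.0474 -0.0021]
strip 0.71 [ 0.4872 -0.0631  0.0291]
strip 0.65 [4.712e-01 9.720e-02 4.000e-04]
carrier 0.68 [ 0.5624 -0.0498  0.0089]
heel 0.85 [ 0.5625 -0.0589  0.0423]
heel 0.34 [ 0.6661 -0.0468  0.0498]
dabba 0.98 [ 0.6654 -0.0443  0.0449]
dabba 0.94 [0.7731 0.1481 0.0047]
stapler 0.77 [0.4733 0.0984 0.0284]
mallet 0.72 [ 0.7389 -0.1927  0.0242]
pliers 0.59 [ 0.5077 -0.2165  0.007 ]
nozzle 0.95 [0.662  0.1348 0.0432]
1.8
```

View pics/top0.png

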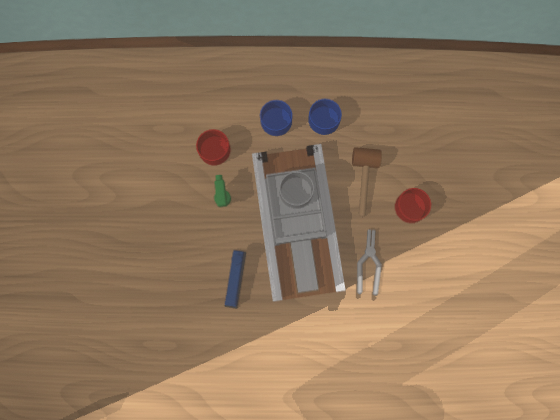

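View pics/side0.png

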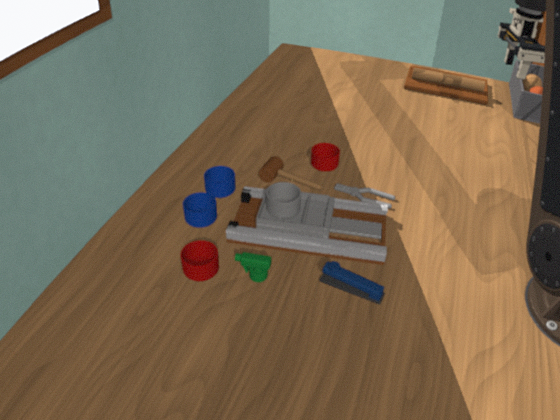

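Top view: the rail runs about 7° counter-clockwise from +x, with the strip at (305,265), the heel bar at about (300,240) and the dabba at (297,190). Side view: the same layout, with the bystanders well clear of the rail. Next I'll fit the rail and bar from depth.

```bash
python3 - <<'E'
from h import *
for cam in ["top","side"]:
    arm.grab_frame(cam) if 0 else None
    P=np.load(cam+"P.npy").reshape(-1,3)
    near=(abs(P[:,0]-.6)<.22)&(abs(P[:,1]+.05)<.12)
    L=P[near&(P[:,2]>.026)&(P[:,2]<.042)&(abs(P[:,0]-.6)<.2)&(abs(P[:,1]+.05-.12*(P[:,0]-.585))<.09)]
    r=cv2.minAreaRect(L[:,:2].astype(np.float32)*1000); print(cam,"rail rect",r,len(L))
    yaw=.12; u=np.array([np.cos(yaw),np.sin(yaw)]); n=np.array([-u[1],u[0]]); o=np.array([.585,-.05])
    x=(P[:,:2]-o)@u; y=(P[:,:2]-o)@n
    # profile along middle line
    for a in np.arange(-.17,.2,.006):
        m=(abs(x-a)<.003)&(abs(y)<.02)
        print(int(a*1000),(np.round(np.median(P[m,2])*1000,1) if m.any() else None),end="; ")
    print()
    for b in (-.03,.03): # not used nets; lips cross-profile
        pass
    for a in (-.13,-.10,-.07):
        print([ (int(b*1000),round(float(np.median(P[m,2]))*1000)) for b in np.arange(-.095,.096,.005) if (m:=(abs(x-a)<.008)&(abs(y-b)<.0025)).any()])
E
```

```text
top rail rect ((600.3078002929688, -47.60699462890625), (339.8670654296875, 163.1036834716797), 8.60763168334961) 3838
-170 0.4; -164 0.3; -158 -0.0; -152 12.5; -146 4.3; -139 26.9; -133 27.0; -127 27.0; -121 27.3; -115 27.4; -109 26.6; -103 27.0; -97 26.8; -91 27.2; -85 27.1; -79 27.4; -73 26.8; -67 26.5; -61 27.3; -55 27.4; -49 27.3; -43 27.2; -37 26.6; -31 46.3; -25 56.0; -19 53.0; -13 44.8; -7 44.7; -1 45.0; 4 44.6; 10 44.8; 16 45.1; 22 50.9; 28 45.7; 34 45.8; 40 64.0; 46 79.2; 52 47.6; 58 48.1; 64 48.1; 70 47.8; 76 48.4; 82 48.1; 88 47.2; 94 47.4; 100 47.8; 106 52.5; 112 74.5; 118 53.4; 124 57.7; 130 None; 136 12.3; 142 12.1; 148 11.4; 154 11.7; 160 11.8; 166 11.5; 172 11.4; 178 11.4; 184 11.6; 190 0.6; 196 -0.7; 
[(-95, 1), (-90, 1), (-84, 34), (-79, 33), (-74, 33), (-69, 35), (-64, 30), (-59, 12), (-54, 12), (-49, 12), (-44, 13), (-39, 12), (-34, 13), (-29, 10), (-24, 27), (-19, 27), (-14, 28), (-9, 27), (-4, 27), (0, 27), (5, 27), (10, 26), (15, 28), (20, 5), (25, 12), (30, 13), (35, 11), (40, 13), (45, 14), (50, 13), (55, 14), (60, 34), (65, 35), (70, 35), (75, 34), (80, 0),
[... 1838 characters left out ...]
5, 20), (80, 12), (85, 0), (90, 1), (95, 0)]
[(-84, 33), (-79, 33), (-74, 16), (-69, 13), (-64, 30), (-59, 12), (-54, 11), (-49, 11), (-44, 11), (-39, 14), (-24, 26), (-19, 27), (-14, 28), (-9, 29), (-4, 27), (0, 3), (5, 27), (10, 28), (15, 28), (20, 25), (25, 12), (30, 13), (35, 13), (55, 34), (60, 35), (65, 34), (70, 34), (75, 17), (80, 18), (85, 0), (90, 1), (95, -1)]
[(-84, 32), (-79, 33), (-74, 16), (-69, 18), (-64, 31), (-59, 22), (-54, 12), (-49, 11), (-44, 12), (-39, 12), (-24, 26), (-19, 27), (-14, 26), (-9, 26), (-4, 26), (0, 3), (5, 4), (10, 28), (15, 28), (20, 25), (25, 13), (30, 13), (35, 14), (55, 35), (60, 35), (65, 35), (70, 35), (75, 23), (80, 16), (85, 0), (90, 0), (95, 0)]
```

Both views agree: rail yaw about 8.7° and origin about (0.586, -0.049), the strip at z = 27 mm and the bar top at 56 mm, all matching the text. The carrier stands at about x = -24. I'll move above the strip at rail x = -90 with the fingers shut and the jaw axis across the rail.

Call:
drive_tool([
  [0.523,0.977,0,0,0,-0.078],
  [0.523,0.977,0,0,0,-0.078],
  [0.523,0.977,0,0,0,-0.078],
  [0.523,0.977,0,0,0,-0.078],
  [0.523,0.977,0,0,0,-0.078],
], claw=0, newtons=20)

```text
t: 2.42
eef_pos: [0.2883, -0.453, 0.2267]
ee_rot: [-3.141, 0.0, -2.908]
force: [1.0, 0.0, 1.0]
width: 0.0431
```

Call:
drive_tool([
  [0.523,0.977,0,0,0,-0.078],
  [0.523,0.977,0,0,0,-0.078],
  [0.523,0.977,0,0,0,-0.078],
  [0.523,0.977,0,0,0,-0.078],
  [0.523,0.977,0,0,0,-0.078],
])

```text
t: 3.05
eef_pos: [0.3929, -0.2576, 0.2269]
ee_rot: [-3.141, 0.001, -2.949]
force: [0.6, -0.2, 0.6]
width: 0.0009
```

Call:
drive_tool([
  [0.523,0.977,0,0,0,-0.078],
  [0.523,0.977,-0.3,0,0,-0.078],
  [0.523,0.977,-0.7,0,0,-0.078],
  [0.523,0.977,-0.9,0,0,-0.078],
  [0.523,0.977,-0.9,0,0,-0.078],
])

```text
t: 3.68
eef_pos: [0.4978, -0.062, 0.1141]
ee_rot: [3.142, 0.002, -2.989]
force: [1.6, -0.1, 0.5]
width: 0.0003
```

Call:
drive_tool([
  [0,0,-0.5,0,0,0],
  [0,0,0,0,0,0],
  [0,0,0,0,0,0],
])

```text
t: 4.05
eef_pos: [0.4974, -0.0637, 0.0955]
ee_rot: [-3.141, 0.001, -2.989]
force: [-1.0, 0.4, 0.8]
width: 0.001
```

```bash
python3 - <<'E'
from h import *
c,im,d=snap("wrist","wr1"); P=cloud(c,d)
for t in ["strip","heel"]:
    for r in arm.landmark_of(t,"wrist")[:2]: print(t,round(r["score"],2),w("wrist",r["point"],c).round(4))
P=P.reshape(-1,3); yaw=.152; u=np.array([np.cos(yaw),np.sin(yaw)]); n=np.array([-u[1],u[0]]); o=np.array([.5858,-.049])
x=(P[:,:2]-o)@u; y=(P[:,:2]-o)@n
print(arm.get_state()["eef_pos"],"tcp rail",(arm.get_state()["eef_pos"][:2]-o)@u,(arm.get_state()["eef_pos"][:2]-o)@n)
for a in np.arange(-.13,-.03,.02):
    m=(abs(x-a)<.01)&(P[:,2]>.022)&(P[:,2]<.031)&(abs(y)<.04)
    if m.sum()>20: print(a.round(3),m.sum(),np.percentile(y[m],[1,99]).round(4),np.median(P[m,2]).round(4))
m=(P[:,2]>.052)&(P[:,2]<.06)&(abs(y)<.06)&(abs(x)<.06)
if m.any(): print("bar",m.sum(),np.percentile(x[m],[1,50,99]).round(4),np.percentile(y[m],[1,99]).round(4))
E
```

```text
strip 0.76 [ 0.4911 -0.0678  0.0286]
[ 0.49750227 -0.06376372  0.09575484] tcp rail -0.08951513239548113 -0.0012238630208510387
-0.13 1991 [-0.0243  0.0207] 0.0281
-0.11 1866 [-0.0241  0.0206] 0.0282
-0.09 1715 [-0.0241  0.0205] 0.0282
-0.07 1145 [-0.0245  0.0208] 0.0281
-0.05 48 [-0.0022 -0.0015] 0.0281
```

View pics/wr1.png

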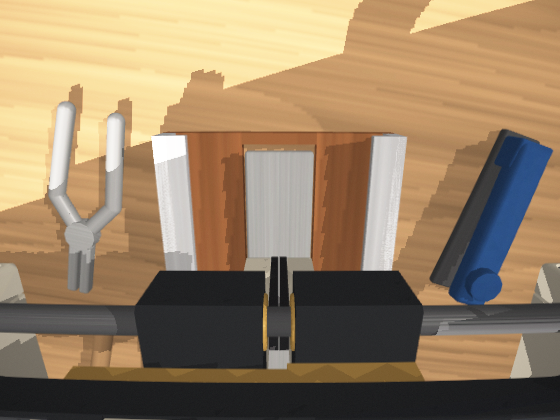

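The wrist view shows the strip between the lanes directly below the shut fingers, at pixel (280,210), parallel to the tool. The depth edges put the strip's middle at y = -1.8 mm against the TCP's -1.2 mm, so it's centred. I'll descend and press.

Call:
drive_tool([
  [0,0,-0.6,0,0,0],
  [0,0,-0.6,0,0,0],
  [0,0,-0.3,0,0,0],
  [0,0,-0.1,0,0,0],
  [0,0,0,0,0,0],
])

```text
t: 4.82
eef_pos: [0.4973, -0.0635, 0.031]
ee_rot: [-3.142, 0.001, -2.989]
force: [0.4, -0.3, -0.3]
width: 0.0006
```

Call:
drive_tool([
  [0,0,-0.1,0,0,0],
  [0,0,-0.1,0,0,0],
  [0,0,-0.1,0,0,0],
  [0,0,-0.03,0,0,0],
  [0,0,0,0,0,0],
])

```text
t: 5.45
eef_pos: [0.4977, -0.0633, 0.0178]
ee_rot: [-3.141, 0.001, -2.989]
force: [-0.7, 1.2, 6.4]
width: 0.0003
```

Call:
drive_tool([
  [0,0,-0.03,0,0,0],
  [0.25,0.038,0,0,0,0],
  [0.25,0.038,0,0,0,0],
  [0.25,0.038,0,0,0,0],
  [0.25,0.038,0,0,0,0],
])

```text
t: 6.08
eef_pos: [0.5349, -0.058, 0.0159]
ee_rot: [-3.141, -0.004, -2.99]
force: [-6.3, -1.1, 7.9]
width: 0.0004
```

Call:
drive_tool([
  [0.1,0.015,0,0,0,0],
  [0.1,0.015,0,0,0,0],
  [0.1,0.015,0,0,0,0],
  [0.1,0.015,0,0,0,0],
  [0.1,0.015,0,0,0,0],
])

```text
t: 6.7
eef_pos: [0.5509, -0.056, 0.0154]
ee_rot: [-3.141, -0.011, -2.991]
force: [-14.2, -1.5, 13.1]
width: 0.0004
```

The horizontal force is higher than I'd expect. I'll ease the press slightly and look.

Call:
drive_tool([
  [0,0,0.03,0,0,0],
  [0,0,0,0,0,0],
])

```text
t: 6.95
eef_pos: [0.5529, -0.0555, 0.0165]
ee_rot: [-3.141, -0.007, -2.99]
force: [-8.7, -1.5, 7.2]
width: 0.0005
```

```bash
cat > chk.py <<'E'
from h import *
import sys
yaw=.152; u=np.array([np.cos(yaw),np.sin(yaw)]); n=np.array([-u[1],u[0]]); o=np.array([.5858,-.049])
s=arm.get_state(); e=s["eef_pos"]; print("t",s["t"],"tcp rail",((e[:2]-o)@u).round(4),((e[:2]-o)@n).round(4),e[2].round(4),"F",s["force"].round(1))
c,im,d=snap("side",sys.argv[1]); cc=im[150:300,180:440]; cv2.imwrite(f"pics/{sys.argv[1]}c.png",cv2.resize(cc[:,:,::-1],None,fx=3,fy=3,interpolation=cv2.INTER_CUBIC))
for cam in ("side","top"):
    if cam=="top": c,im,d=snap("top",sys.argv[1]+"t")
    P=cloud(c,d).reshape(-1,3); x=(P[:,:2]-o)@u; y=(P[:,:2]-o)@n
    for lo,hi in ((-.05,-.028),(.03,.05)):
        m=(P[:,2]>.052)&(P[:,2]<.06)&(y>lo)&(y<hi)&(abs(x)<.06)
        if m.sum()>5: print(cam,"bar x",m.sum(),np.percentile(x[m],[5,50,95]).round(4))
    for r in arm.landmark_of("dabba",cam)[:1]: print("dabba",w(cam,r["point"],c).round(4))
E
python3 chk.py s2
```

```text
t 6.95 tcp rail -0.0336 -0.0015 0.0165 F [-8.7 -1.5  7.2]
side bar x 10 [0.0307 0.032  0.0337]
side bar x 12 [0.0308 0.032  0.0338]
dabba [ 0.8512  0.0037 -0.0015]
dabba [0.8464 0.0037 0.001 ]
```

View pics/s2c.png

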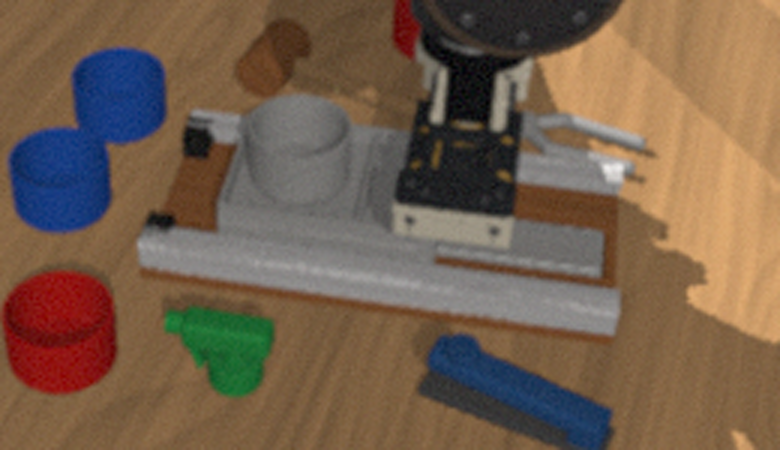

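The carrier is moving with the finger against the bar, the dabba is well clear of the gripper body and the bystanders are untouched. I'll keep pushing.

Call:
drive_tool([
  [0.1,0.015,0,0,0,0],
  [0.1,0.015,0.01,0,0,0],
  [0.1,0.015,0,0,0,0],
  [0.1,0.015,0,0,0,0],
  [0,0,0,0,0,0],
])

```text
t: 7.78
eef_pos: [0.5691, -0.0531, 0.0168]
ee_rot: [-3.141, -0.007, -2.99]
force: [-8.9, -2.0, 6.7]
width: 0.0005
```

Call:
drive_tool([
  [0.1,0.015,0,0,0,0],
  [0.1,0.015,0,0,0,0],
  [0.08,0.012,0,0,0,0],
  [0.08,0.012,0,0,0,0],
  [0,0,0,0,0,0],
])

```text
t: 8.4
eef_pos: [0.5834, -0.0509, 0.0168]
ee_rot: [-3.141, -0.007, -2.99]
force: [-9.1, -1.4, 6.8]
width: 0.0005
```

Call:
drive_tool([
  [0.05,0.007,0,0,0,0],
  [0.03,0.005,0,0,0,0],
  [0,0,0,0,0,0],
])

```text
t: 8.78
eef_pos: [0.586, -0.0506, 0.0168]
ee_rot: [-3.141, -0.008, -2.991]
force: [-11.3, -2.2, 8.9]
width: 0.0003
```

Call:
drive_tool([
  [0.04,0.006,0,0,0,0],
  [0.02,0.003,0,0,0,0],
  [0,0,0,0,0,0],
])

```text
t: 9.15
eef_pos: [0.5859, -0.0506, 0.0168]
ee_rot: [-3.142, -0.012, -2.991]
force: [-19.5, -0.6, 16.5]
width: 0.0002
```

It's on the end stops: the force rises with no further travel. I'll back off the bar a few millimetres, then raise gently.

Call:
drive_tool([
  [-0.08,-0.012,0,0,0,0],
  [-0.06,-0.009,0,0,0,0],
  [0,0,0.05,0,0,0],
  [0,0,0.1,0,0,0],
  [0,0,0.1,0,0,0],
])

```text
t: 9.78
eef_pos: [0.5862, -0.0503, 0.0276]
ee_rot: [-3.141, -0.002, -2.99]
force: [-2.3, -1.2, -1.0]
width: 0.0004
```

Call:
drive_tool([
  [0,0,0.1,0,0,0],
  [0,0,0.2,0,0,0],
  [0,0,0.5,0,0,0],
  [0,0,1,0,0,0],
  [-0.5,0,1,0,0,0],
])

```text
t: 10.4
eef_pos: [0.5692, -0.0494, 0.1415]
ee_rot: [-3.141, 0.003, -2.989]
force: [0.8, 0.4, 0.7]
width: 0.0002
```

Call:
drive_tool([
  [-1,-0.2,0.8,0,0,0],
  [-1,-0.2,0.5,0,0,0],
  [-1,-0.2,0,0,0,0],
  [-0.5,0,0,0,0,0],
  [0,0,0,0,0,0],
])

```text
t: 11.02
eef_pos: [0.4274, -0.0736, 0.1928]
ee_rot: [3.141, 0.003, -2.989]
force: [1.3, 0.1, -0.1]
width: 0.0006
```

```bash
python3 chk.py s3; python3 - <<'E'
from h import *
yaw=.152; u=np.array([np.cos(yaw),np.sin(yaw)]); n=np.array([-u[1],u[0]]); o=np.array([.5858,-.049])
c,im,d=snap("top","t4"); cv2.imwrite("pics/t4c.png",cv2.resize(im[120:320,200:400,::-1],None,fx=3,fy=3,interpolation=cv2.INTER_CUBIC))
for t in ("noses","heel","dabba","strip"):
  for cam in ("top","side"):
    c=arm.get_calibration(cam)
    for r in arm.landmark_of(t,cam)[:2]:
      p=w(cam,r["point"],c); print(t,cam,round(r["score"],2),((p[:2]-o)@u).round(4),((p[:2]-o)@n).round(4),p[2].round(4))
for cam in ("top","side"):
    c=arm.get_calibration(cam); d=arm.grab_frame(cam)[1]; P=cloud(c,d).reshape(-1,3); x=(P[:,:2]-o)@u; y=(P[:,:2]-o)@n
    for nm,m in (("strip",(x>-.13)&(x<-.03)&(abs(y)<.015)),("noseL",(abs(x)<.003)&(abs(y-.036)<.005)),("noseR",(abs(x)<.003)&(abs(y+.038)<.005))):
        print(cam,nm,m.sum(),np.median(P[m,2]).round(4) if m.any() else "")
    m=(P[:,2]>.052)&(P[:,2]<.06)&(abs(y)<.05)&(x<.03)&(x>-.03); print(cam,"bar",m.sum(),np.percentile(x[m],[5,50,95]).round(4) if m.any() else "")
E
```

```text
t 11.025 tcp rail -0.1603 -0.0003 0.1928 F [ 1.3  0.1 -0.1]
side bar x 31 [0.0102 0.0157 0.0207]
side bar x 34 [0.0106 0.0158 0.0214]
dabba [ 0.7118 -0.0393  0.0494]
top bar x 53 [0.0084 0.0144 0.0194]
top bar x 47 [0.009  0.0138 0.0196]
dabba [ 0.8519 -0.1098  0.0035]
noses top 0.92 -0.0016 -0.0022 0.0374
noses side 0.69 0.0028 -0.0013 0.0373
heel top 0.89 0.0156 0.0009 0.0432
heel side 0.68 0.0202 -0.0029 0.0456
dabba top 0.78 0.2531 -0.105 0.0013
dabba top 0.76 0.12 -0.0061 0.043
dabba side 0.83 0.1261 -0.0095 0.0494
dabba side 0.78 0.2525 -0.1034 -0.0003
strip top 0.74 0.0875 -0.1701 0.0022
strip top 0.73 -0.101 -0.0013 0.0298
strip side 0.77 -0.1033 0.0032 0.0261
strip side 0.58 0.0035 0.0008 0.0038
top strip 709 0.6294
top noseL 14 0.0354
top noseR 11 0.0366
top bar 243 [0.0085 0.0139 0.0197]
side strip 848 0.0278
side noseL 8 0.0364
side noseR 8 0.036
side bar 161 [0.0102 0.0156 0.021 ]
```

View pics/s3c.png

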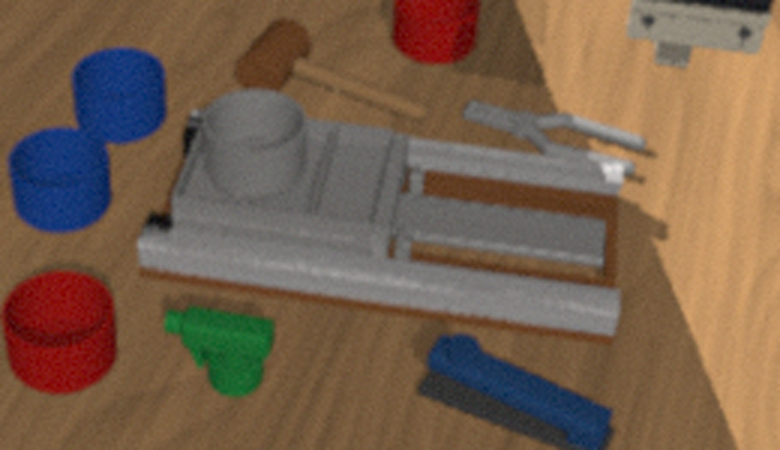

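The picture shows both noses standing up behind the heel bar at pixels (415,180) and (403,245), the carrier against its stops, the dabba upright and the hand clear. Handing in.

```bash
python3 -c "
from station import arm
print(arm.job_done())"
```

```text
the job is handed in; nothing more can be done
None
```

The carrier is pushed in to the end stops and locked by the catch. I handed the job in at about 12 s of the 38 s allowed; no verdict is reported.

**What I did:** With the fingers shut I pressed the strip down about 10 mm at rail x ≈ -90 mm, with the carrier still at about -24 mm. Holding it down, I slid forward and pushed the heel bar until the force rose with no further travel. I then backed off, let the strip spring up and took the hand clear.

**Last checks:**

| Check | Measured | Expected |
|---|---|---|
| Heel bar, rail x | +14 mm (top view), +16 mm (side view) | +16 mm at the stops, more than 9 mm needed |
| Nose tops, height | 35–37 mm | 37 mm when up |
| Strip, height | 28 mm (side view) | 27 mm when up |
| Dabba, ahead of the bar | about 105–110 mm, upright | 80–120 mm |
| Force on the tool | about zero | nothing touched |

The bystanders look unmoved in the side picture; I did not measure them again.

**Disagreements:**
- The top-view strip height (0.63 m) is invalid, most likely because the arm blocked that camera.
- The networks often reported one of the coloured look-alikes as the dabba. I set those aside by position.
- The pushing force rose to about 14 N early on as the fingertip neared the catch's stop. I eased the press about 1 mm before going on.

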